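# Open a flip-cap tube and bring the pipette over it

### The arm

A 6-joint arm with a two-finger parallel gripper is mounted at the origin on a cart in front of the work surface, level with it; the furniture and walls round the work are solid. World frame = base frame: x ahead of the robot, y to its left, z up, the work surface at z = 0. Lengths are in m, angles in rad, forces in N, time in s.
With the tool pointing down it reaches from about 0.35 to 0.775 m from the base axis. Payload 5.5 kg.
Tool frame: the origin (TCP) lies midway between the tips of the shut fingers; the grasp point (between the pads) lies 19 mm behind it; z points along the fingers, y is the line along which they close (so a half turn about z gives the same grasp; the last joint's range is limited). The gripper opens to 85 mm and grips with 20 to 120 N. Pads are 22 mm wide; open, the fingers measure 114 mm over their backs; the gripper's body (76 mm by 85 mm) begins 54 mm behind the grasp point. The pads swing forward as they close: fully open they stand 13 mm farther back than shut.
Start: joints at [0.997, 0.313, 0.046, 1.304, 0, 1.431], TCP at [0.242, 0.522, 0.231] pointing down, gripper open.
Joint ranges: [-2.76, 2.76], [-0.86, 1.69], [-1.03, 1.26], [-2.2, 2.34], [-1.47, 1.5], [-3.14, 3.14]. Speed limits (rad/s): [2.57, 2.57, 3.14, 3.14, 3.14, 3.14].

### API

Orientations are given as a unit quaternion [w, x, y, z].
In Python, from workcell import env gives the robot as it stands.
- The arm moves only by the tool move_arm, never from a script. Its argument "targets" is a list of rows, each a list of 3 entries, a list of its own where there are three numbers: the shift along the tool's x, y, z in mm, then the turn, a rotation vector about the tool's x, y, z in units of 10 degrees (1.0 is 10 degrees), then the closure, from -1 (fully open) to 1 (shut). In form: [[[dx, dy, dz], [ax, ay, az], gripper], ...]. A call has 1 to 5 rows; each row is the pose to reach, as a shift and turn from the pose commanded when the call began, along the tool's axes at that moment; what a row does not reach only later rows make up. A row lasts 1/8 s, in which the tool goes at most 62.5 mm and 10.7 degrees, less where a joint would pass 70% of its speed; a pose out of reach is approached as far as the arm can. A call with a gripper value outside its range is refused whole. The fingers move at their own pace and stop on an object; "squeeze" is the grip in N (left out, the last holds). Time passes only in rows, so rows that repeat a pose let the fingers close. It gives the time, the measured TCP pose, the force, the opening and the grip force at its end, in the units of the state.
- env.get_state(): the state, without advancing time (a new reading comes with each control period).
- env.read_camera(name): name is "scene" or "top" or "wrist"; returns a dict with "pixels" (400x640x3 uint8, red, green, blue), "fovy" (degrees; the focal length in pixels is half the picture's height over the tangent of half this angle, whatever the lens; pixels are square), "cx", "cy" (the principal point, pixels), "extrinsics" (4x4, takes a point from world to camera coordinates); the wrist camera has in their place "mount" (4x4, takes a point from camera to tool coordinates, whose origin is the TCP and whose axes are the flange's). Camera axes: x right, y up, looking along -z (the intrinsics and any distortion apply to the point x, -y, -z); pixel columns grow to the right and rows downward; lengths in m; the calibration is good to about 2 mm. A picture is of the moment at which its call begins: read the wrist's pose just before it. There is no depth.
- env.hand_in(): hands the job in; it is judged then, once.
Trained networks look in a picture, given as the dict that the camera call returned (one of the last four; its "shot" number tells which), for a name from the list of things; names that differ only in an ending like _2 or _b are one class to them, and where a whole thing is asked for, a point or a joint stands for the part that bears it (a point fixed in the world has none). Each returns a list of dicts, best first, with "confidence" (0 to 1); they miss things now and then, are a little off and sometimes report something else, mostly with a low value. They report only what shows in the picture. A call takes as long as a camera call.
- env.spot_in(thing, picture): "centre" ([x, y, z] in m, in world coordinates, good to about 4 mm: the middle of the surface that is visible of it).
- env.regions_of(thing, picture): "mask" (400x640 bool, what is visible of it).
- env.landmark_of(thing, picture): "centre" ([x, y, z] in m, in world coordinates, good to about 4 mm: a listed point, or the origin of a listed thing).
The state is a dict: "clock": time; "joint_pos": joint angles; "qvel": joint speeds; "tau": joint torques, N m; "tcp_pos": TCP position; "orientation": TCP orientation; "wrist_force": force on the tool from outside, world axes, zero at the start; "ft_torque": the same for the moment, N m; "finger_gap": finger opening in m; "grip_force": force on a finger pad.
Only numpy, scipy, OpenCV 4.12 (cv2) and the standard library are available. Lean on these libraries where they do the work, as an engineer would, in place of code of your own. Each camera call takes 0.05 s, during which the arm holds its last target. There are 200 camera calls.

### The job

Flip open the blue cap of the sample tube in the rack, all the way so that it stands clear of the mouth. Then lift the pipette out of its stand, carry it upright over the top of the pipette tip box, and finish holding it still and upright with its tip centred about a centimetre above the open mouth of the blue-capped tube, ready to dispense. Once out of the stand the pipette must touch nothing, the other caps stay shut and everything else stays where it is; the program ends while the pipette is still held there.

Things in the scene. Friction and masses are not known exactly. Their poses are not given: they have to be found in the camera images.
- blue_mouth (a point): centre of the mouth of the clear sample tube with the BLUE flip cap, at the rim, 64 mm above the worktop. Tube: 22 mm outside, 18 mm inside diameter, upright and fixed in the rack. z up; the closed cap's tab points along this frame's -x, its hinge is at +x
- blue_hinge (a point): hinge line of the blue cap: 14 mm from the mouth's centre along +x of the tube, at rim height; the hinge axis is the tube's y axis
- blue_tab (a point): middle of the blue cap's thumb tab, 39 mm from the hinge line (3 mm above it when shut). Cap: disc 25 mm across, 6 mm thick. Tab: bar 10 mm wide (y), 5 mm thick (z), reaching 23.5 mm out past the disc, 11 mm past this point, 28 mm of free height under it. Axes turn with the cap; shut: x towards the hinge, z up. Can be pinched across its width from above and lifted round the hinge
- blue_cap (a joint): opening angle of the blue cap, rad: 0 shut, 1.57 standing upright, 2.0 fully open (stop). It swings up and over, away from the tab's side, needs well under 1 N at the tab and stays where it is left
- grey_cap (a joint): opening angle of the neighbouring grey cap, 0 shut; to stay shut
- yellow_cap (a joint): opening angle of the neighbouring yellow cap, 0 shut; to stay shut
- blue_tube: the blue-capped tube with its cap; origin at its foot, 60 mm below its mouth
- grey_tube: the same kind of tube with a grey cap, in the same rack; origin at its foot
- yellow_tube: the same kind of tube with a yellow cap; origin at its foot
- rack: white tube rack, fixed, 60 (x) x 190 (y) x 36 mm; origin at the centre of its underside. Three tubes in a row along its y axis, 58 mm apart; which colour is where changes; all tabs point along the rack's -x
- stand: grey pipette stand, fixed: 90 x 100 mm foot, two side walls and a top plate 56 x 90 mm whose upper face is 92 mm above the worktop, with an 18 mm hole in its centre. The pipette hangs in the hole, tip down, resting on its shoulder, leaning some 2 degrees. Origin at the centre of the underside
- pipette_grip (a point): place to hold the white pipette (224 mm long, about 85 g): on its long axis 174 mm above its tip. The handle is 28 x 28 mm (sides face this frame's y and z) from 84 to 195 mm above the tip; the blue plunger ends 224 mm above the tip. x runs along the pipette away from the tip (up while it stands); y and z are level then
- pipette_tip (a point): lower end of the pipette's tip, on its long axis; same axes as pipette_grip. The thin shaft above it is at most 14 mm across. It starts about 8 mm above the worktop, inside the stand, and must rise above 92 mm to leave the stand's hole
- pipette: the pipette itself; its origin lies 30 mm beside its long axis, 112 mm from the tip; x along the pipette away from the tip
- tip_box_top (a point): centre of the top of the lid of the blue pipette tip box with clear lid, loose, 122 x 90 x 71 mm (long side roughly along world x), standing between the stand and the rack
- tip_box: the tip box; origin at the centre of its underside
- beaker: glass beaker, 62 mm in diameter, 81 mm tall, loose, behind the tip box; origin at the centre of its underside
- bottle: media bottle with blue screw cap, 70 mm in diameter, 126 mm tall, loose, at the back; origin at the centre of its underside

How it is judged:
On the way, in this order (a step that is already met when the one before it is completed fails the run):
1. the blue cap is flipped open beyond upright while the pipette still stands in its stand (value of joint blue_cap above 1.5 rad and distance of pipette_tip from where it was at the start of the episode below 0.01 m), for 0.2 s.
2. the held pipette passes over the tip box, upright, its tip above the lid (horizontal distance between pipette_tip and tip_box_top below 0.075 m and z of pipette_tip in the frame of tip_box_top above 0.005 m and contact force between pipette and the fingers above 1 N and angle between pipette's own x axis and vertical below 0.3 rad), for 0.04 s.
At the end, for the whole second after the job is handed in: Pipette held still and within 0.12 rad of upright, its tip 3 to 20 mm above the blue-capped tube's mouth, within 5 mm of its centre, touching only the fingers; blue cap open over 1.5 rad, other caps under 0.1 rad; tip box, beaker and bottle within 15 mm of where they stood (horizontal distance between pipette_tip and blue_mouth below 0.005 m and z of pipette_tip in the frame of blue_mouth between 0.003 and 0.02 m and angle between pipette's own x axis and vertical below 0.12 rad and linear speed of pipette below 0.015 m/s and contact force between pipette and the fingers above 1 N and value of joint blue_cap above 1.5 rad and value of joint each of grey_cap, yellow_cap below 0.1 rad and contact force between pipette and blue_tube below 0.1 N and contact force between pipette and grey_tube below 0.1 N and contact force between pipette and yellow_tube below 0.1 N and contact force between pipette and rack below 0.1 N and contact force between pipette and stand below 0.1 N and contact force between pipette and tip_box below 0.1 N and contact force between pipette and beaker below 0.1 N and contact force between pipette and bottle below 0.1 N and distance of each of tip_box, beaker, bottle from where it was at the start of the episode below 0.015 m); the arm keeps its last pose, push and grip.
It fails at once if another cap is opened (value of joint any of grey_cap, yellow_cap above 0.2 rad).
It fails at once if the pipette touches a tube, the rack, the tip box, the beaker or the bottle (contact force between pipette and blue_tube above 0.5 N or contact force between pipette and grey_tube above 0.5 N or contact force between pipette and yellow_tube above 0.5 N or contact force between pipette and rack above 0.5 N or contact force between pipette and tip_box above 0.5 N or contact force between pipette and beaker above 0.5 N or contact force between pipette and bottle above 0.5 N).
It fails at once if the tip box, beaker or bottle is shifted (distance of any of tip_box, beaker, bottle from where it was at the start of the episode above 0.02 m).
It also fails if it takes over 59 s, if anything falls off the work surface, if the arm or the gripper's body presses on something with over 40 N, if the wrist force passes 120 N, or if a joint passes its speed limit or range.

## Working session

There is one attempt and no reset: what is moved stays moved. The work goes in short steps, Python scripts to look and compute and a tool call to move; the robot and the scene stay as the last step left them, time stands still between calls to the robot, and variables do not carry over. Pictures are saved under pics/ and viewed, at most 10 in all, crops included, and the job is handed in when it is done.

Besides the shell and the picture viewer there is one more tool, called after ">>>" by a JSON object that holds its "op" and its "data". move_arm: Moves the arm, as the interface text tells. Its arguments: {"type":"object","properties":{"targets":{"type":"array","items":{"type":"array"}},"squeeze":{"type":"number"}},"required":["targets"]}

```bash
ls; mkdir -p pics; cat > h.py <<'E'
import numpy as np, cv2
from workcell import env
from scipy.spatial.transform import Rotation as R
def rot(s): q=s["orientation"]; return R.from_quat([q[1],q[2],q[3],q[0]])
def proj(p,pic):
    E=np.array(pic["extrinsics"]); c=E[:3,:3]@p+E[:3,3]; f=200/np.tan(np.radians(pic["fovy"])/2)
    return pic["cx"]+f*c[0]/-c[2], pic["cy"]+f*-c[1]/-c[2]
def delta(s,p,Rt=None):
    "shift mm in tool axes to put TCP at p; turn in 10deg units to Rt"
    r=rot(s); d=r.inv().apply(np.array(p)-s["tcp_pos"])*1000
    return d.round(1), (np.degrees((r.inv()*Rt).as_rotvec())/10).round(2) if Rt is not None else None
def save(pic,n): cv2.imwrite(n,cv2.cvtColor(pic["pixels"],cv2.COLOR_RGB2BGR))
E
cat > a.py <<'E'
from h import *
s=env.get_state(); print(s["tcp_pos"],s["orientation"],s["clock"],rot(s).as_matrix().round(2))
for c in ["scene","top"]:
    p=env.read_camera(c); save(p,f"pics/{c}0.png")
    print(c,{k:v for k,v in p.items() if k!="pixels"} if c=="scene" else "")
    for t in "blue_mouth blue_hinge blue_tab rack stand pipette_grip pipette_tip tip_box_top tip_box beaker bottle grey_tube yellow_tube".split():
        for r in env.landmark_of(t,p)[:2]: print(t,np.round(r["centre"],4),round(r["confidence"],2))
E
python3 a.py
```

```text
pics
[0.24141802 0.52131219 0.23039185] [-3.15029178e-04  2.15212568e-01  9.76566795e-01 -8.63971379e-04] 0.0 [[-0.91  0.42 -0.  ]
 [ 0.42  0.91 -0.  ]
 [ 0.   -0.   -1.  ]]
scene {'fovy': 46.37160660791062, 'cx': 318.2757583200738, 'cy': 199.66190285070607, 'extrinsics': array([[ 0.50250284, -0.86457467, -0.00123455, -0.32496356],
       [ 0.42361699,  0.24496682,  0.87208939, -0.3605013 ],
       [-0.75368398, -0.43875038,  0.48934504, -1.02774238],
       [ 0.        ,  0.        ,  0.        ,  1.        ]]), 'shot': 1}
blue_mouth [0.5307 0.0203 0.0701] 0.58
blue_mouth [0.551  0.1962 0.0645] 0.43
blue_hinge [ 0.539  -0.2227  0.0026] 0.59
blue_hinge [0.5607 0.1974 0.0629] 0.45
blue_tab [0.5167 0.2016 0.0689] 0.48
blue_tab [ 0.5627 -0.2229  0.1215] 0.35
rack [0.5575 0.2551 0.0028] 0.73
stand [ 0.5377 -0.2323  0.0123] 0.72
stand [ 5.357e-01 -2.244e-01 -4.000e-04] 0.62
pipette_grip [ 0.5319 -0.2373  0.1824] 0.86
pipette_tip [ 0.5367 -0.2311  0.0085] 0.69
tip_box_top [0.5311 0.0205 0.0699] 0.9
tip_box_top [0.5584 0.1982 0.0635] 0.45
tip_box [0.5272 0.0206 0.0053] 0.76
beaker [ 0.6725 
[... 159 characters left out ...]
.2558 -0.001 ] 0.68
top 
blue_mouth [0.5469 0.1942 0.0633] 0.74
blue_mouth [ 5.377e-01 -2.298e-01 -3.000e-04] 0.17
blue_hinge [0.5571 0.197  0.0618] 0.42
blue_tab [0.5245 0.2046 0.0677] 0.64
stand [ 0.5399 -0.2283  0.0013] 0.81
pipette_grip [ 0.5339 -0.2339  0.1858] 0.92
pipette_grip [ 0.5408 -0.2284 -0.0021] 0.66
tip_box_top [0.5314 0.0185 0.0693] 0.58
tip_box [0.5332 0.0169 0.0019] 0.84
beaker [ 6.736e-01  4.830e-02 -4.000e-04] 0.72
beaker [0.5373 0.0174 0.0704] 0.49
bottle [ 7.686e-01 -1.315e-01 -7.000e-04] 0.65
grey_tube [5.687e-01 3.125e-01 2.000e-04] 0.69
grey_tube [ 0.5673 -0.2201  0.1223] 0.66
yellow_tube [5.573e-01 2.580e-01 1.000e-04] 0.59
yellow_tube [ 0.7706 -0.1315 -0.0014] 0.27
```

View pics/scene0.png

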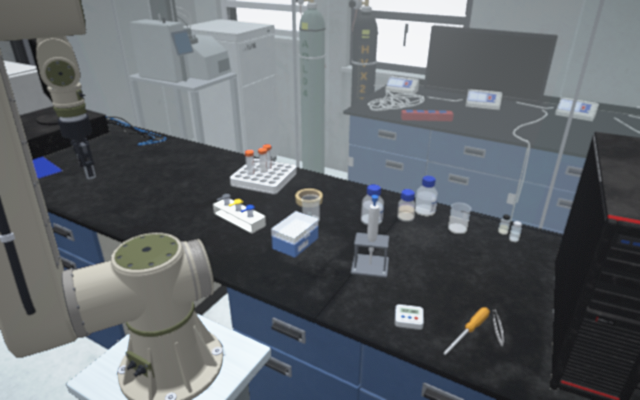

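View pics/top0.png

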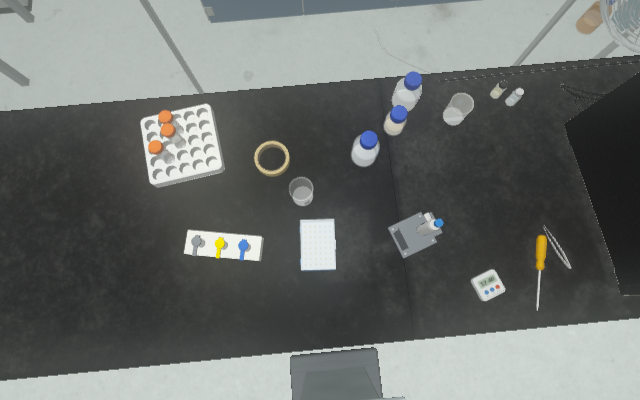

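The blue tube is the right-hand one in the rack, at (243,246) in the top view. The tip box is at (318,245) and the stand and pipette at about (414,235)/(430,222). Next I'll work out the move above the blue tab.

```bash
python3 - <<'E'
from h import *
s=env.get_state()
y=np.radians(80.5); c,n=np.cos(y),np.sin(y)
Rt=R.from_matrix(np.array([[-n,c,0],[c,n,0],[0,0,-1.]]).T@np.eye(3)) 
print(Rt.as_matrix())
print(delta(s,[0.515,0.203,0.19],Rt))
p=env.read_camera("wrist"); print(p["mount"],p["fovy"],p["cx"],p["cy"])
E
```

```text
[[-0.9862856   0.16504761  0.        ]
 [ 0.16504761  0.9862856   0.        ]
 [ 0.          0.         -1.        ]]
(array([-381.9, -174.4,   41.3]), array([ 0.  ,  0.  , -1.54]))
[[-8.67164067e-04  9.48934893e-01  3.15470786e-01  8.13470923e-02]
 [ 9.99999310e-01  1.07282798e-03 -4.78270722e-04  7.76915276e-04]
 [-7.92293663e-04  3.15470153e-01 -9.48935169e-01 -1.42331515e-01]
 [ 0.00000000e+00  0.00000000e+00  0.00000000e+00  1.00000000e+00]] 67.85837167289469 322.362209461943 196.49827339441433
```

>>> {"op": "move_arm", "data": {"targets": [[[-380, -174, 41], [0, 0, -1.54], 0], [[-380, -174, 41], [0, 0, -1.54], 0], [[-380, -174, 41], [0, 0, -1.54], 0], [[-380, -174, 41], [0, 0, -1.54], 0], [[-380, -174, 41], [0, 0, -1.54], 0]], "squeeze": 20}}

```text
clock: 2.08
tcp_pos: [0.4423, 0.2872, 0.2013]
orientation: [0.0, 0.082, 0.997, 0.0]
wrist_force: [2.0, -0.0, -0.5]
finger_gap: 0.0426
grip_force: 0.0
```

```bash
python3 - <<'E'
from h import *
s=env.get_state()
y=np.radians(80.5); c,n=np.cos(y),np.sin(y)
Rt=R.from_matrix([[-n,c,0],[c,n,0],[0,0,-1.]])
print(s["tcp_pos"],s["finger_gap"],delta(s,[0.515,0.203,0.19],Rt))
E
```

```text
[0.44227771 0.28724186 0.20132088] 0.042616985183863 (array([-85.5, -71.2,  11.3]), array([0.  , 0.  , 0.01]))
```

>>> {"op": "move_arm", "data": {"targets": [[[-85, -71, 11], [0, 0, 0], 0], [[-85, -71, 11], [0, 0, 0], 0], [[-85, -71, 11], [0, 0, 0], 0]]}}

```text
clock: 2.45
tcp_pos: [0.5153, 0.202, 0.1896]
orientation: [0.0, 0.085, 0.996, -0.0]
wrist_force: [0.5, 0.3, 0.1]
finger_gap: 0.0425
grip_force: 0.0
```

```bash
cat > w.py <<'E'
from h import *
import sys
name=sys.argv[1]; things=sys.argv[2:]
s=env.get_state(); p=env.read_camera("wrist"); save(p,f"pics/{name}.png"); print(s["tcp_pos"])
M=np.array(p["mount"]); f=200/np.tan(np.radians(p["fovy"])/2); r=rot(s)
def ray(u,v):
    d=np.array([(u-p["cx"])/f,-(v-p["cy"])/f,-1]); return np.array(s["tcp_pos"])+r.apply(M[:3,3]), r.apply(M[:3,:3]@d)
def atz(u,v,z): o,d=ray(u,v); return o+d*(z-o[2])/d[2]
def px(P):
    c=M[:3,:3].T@(r.inv().apply(np.array(P)-s["tcp_pos"])-M[:3,3]); return p["cx"]+f*c[0]/-c[2], p["cy"]-f*c[1]/-c[2]
for t in things:
    for q in env.landmark_of(t,p)[:2]: print(t,np.round(q["centre"],4),round(q["confidence"],2),np.round(px(q["centre"]),0))
import pickle; pickle.dump((s,{k:v for k,v in p.items()}),open("last.pkl","wb"))
E
python3 w.py wrist1 blue_mouth blue_hinge blue_tab blue_tube grey_tube yellow_tube rack
```

```text
[0.51527084 0.20199325 0.18959568]
blue_mouth [0.5413 0.1997 0.0666] 0.86 [324. 215.]
blue_hinge [0.5547 0.1944 0.0648] 0.83 [321. 228.]
blue_tab [0.5199 0.2045 0.0665] 0.74 [325. 193.]
blue_tube [0.5474 0.2    0.0038] 0.57 [325. 200.]
grey_tube [0.5655 0.3156 0.0012] 0.55 [424. 197.]
yellow_tube [0.5584 0.2563 0.0034] 0.74 [374. 201.]
yellow_tube [0.547  0.2004 0.0059] 0.67 [325. 200.]
rack [ 0.5553  0.2534 -0.0014] 0.86 [370. 197.]
```

View pics/wrist1.png

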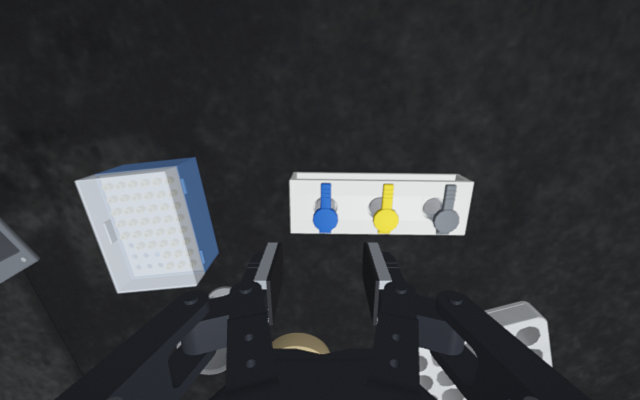

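The wrist view shows the blue cap's disc at (325,217) and its tab pointing up to (325,184), so it lines up with the tool. The fingers are half open.

```bash
python3 - <<'E'
import pickle; from h import *
s,p=pickle.load(open("last.pkl","rb"))
M=np.array(p["mount"]); f=200/np.tan(np.radians(p["fovy"])/2); r=rot(s)
def atz(u,v,z):
    d=np.array([(u-p["cx"])/f,-(v-p["cy"])/f,-1]); o=np.array(s["tcp_pos"])+r.apply(M[:3,3]); d=r.apply(M[:3,:3]@d); return o+d*(z-o[2])/d[2]
def comps(lo,hi,roi):
    hsv=cv2.cvtColor(p["pixels"],cv2.COLOR_RGB2HSV); m=cv2.inRange(hsv,np.array(lo),np.array(hi)); z=np.zeros_like(m); a,b,c,d=roi; z[b:d,a:c]=m[b:d,a:c]; return z
for nm,m in [("blue",comps((105,120,60),(125,255,255),(300,170,350,245))),("yel",comps((20,120,80),(35,255,255),(360,170,410,245)))]:
    v,u=np.nonzero(m); tab=v<v.min()+14
    k=np.polyfit(v[tab],u[tab],1)
    row=np.median(u[v>v.max()-22])
    print(nm,u.min(),u.max(),v.min(),v.max())
    t=atz(np.median(u[tab]),v.min(),.0695); dsc=atz((u.min()+u.max())/2,np.mean(v[(u==u.min())|(u==u.max())]),.067)
    dd=t-dsc; print("tabtip",t,"disc",dsc,"yaw",np.degrees(np.arctan2(-dd[1],-dd[0])),np.linalg.norm(dd[:2]))
E
```

```text
blue 313 336 183 232
tabtip [0.50907429 0.20643903 0.0695    ] disc [0.54519044 0.19983067 0.067     ] yaw -10.369004523151828 0.036715756506117865
yel 373 397 184 232
tabtip [0.51986576 0.26323316 0.0695    ] disc [0.5557044  0.25720295 0.067     ] yaw -9.55112357655968 0.03634242806990601
```

```bash
python3 - <<'E'
from h import *
s=env.get_state()
a=np.radians(-10); x=np.array([np.cos(a),np.sin(a),0]); z=np.array([0,0,1.])
Rt=R.from_matrix(np.array([-x,np.cross(-z,-x),-z]).T)
H=np.array([0.5447,0.1997,0])+.014*x+.064*z
print(delta(s,H-.041*x-.007*z,Rt))
def tcp(t,f):
    t,f=np.radians(t),np.radians(f)
    return H+.041*(-np.cos(t)*x+np.sin(t)*z)+.003*(np.sin(t)*x+np.cos(t)*z)+.010*(-np.sin(f)*x-np.cos(f)*z)
for t in [20,40,60,80,100,106,114]: print(t,(Rt.inv().apply(tcp(t,t/3)-tcp(0,0))*1000).round(1),round(t/30,2))
E
```

```text
(array([ -5.5,  -0.6, 133.5]), array([0.  , 0.  , 0.07]))
20 [ -2.3   0.  -13.9] 0.67
40 [ -9.2  -0.  -25.9] 1.33
60 [-19.7  -0.  -34.6] 2.0
80 [-32.3  -0.  -39. ] 2.67
100 [-45.6  -0.  -38.5] 3.33
106 [-49.4  -0.  -37.4] 3.53
114 [-54.3  -0.  -35.4] 3.8
```

```bash
python3 - <<'E'
from h import *
for i in range(4):
    s=env.get_state(); print(s["clock"],s["tcp_pos"],np.abs(s["qvel"]).max(),s["joint_pos"]); env.read_camera("wrist")
E
```

```text
2.85 [0.51271485 0.20582331 0.19053299] 0.003874441601493381 [ 2.36355930e-01  2.84229346e-01 -9.42884207e-02  1.19182475e+00
  1.42942509e-04  3.99493607e-01]
2.9 [0.51281225 0.20571034 0.1905259 ] 0.0072658212179413945 [ 2.36122898e-01  2.84289980e-01 -9.42234939e-02  1.19178591e+00
  1.25513465e-04  3.99444301e-01]
2.95 [0.51287658 0.20556018 0.19047033] 0.007108550729536791 [ 2.35852577e-01  2.84407207e-01 -9.42022529e-02  1.19178746e+00
  8.13488683e-05  3.99419910e-01]
3.0 [0.51297013 0.20541556 0.19041916] 0.004521986156547558 [ 2.35573489e-01  2.84536947e-01 -9.41530156e-02  1.19175615e+00
  4.84433062e-05  3.99388981e-01]
```

```bash
cat > cap.py <<'E'
from h import *
s=env.get_state(); p=env.read_camera("wrist"); print(s["tcp_pos"])
M=np.array(p["mount"]); f=200/np.tan(np.radians(p["fovy"])/2); r=rot(s)
def atz(u,v,z):
    d=np.array([(u-p["cx"])/f,-(v-p["cy"])/f,-1]); o=np.array(s["tcp_pos"])+r.apply(M[:3,3]); d=r.apply(M[:3,:3]@d); return o+d*(z-o[2])/d[2]
hsv=cv2.cvtColor(p["pixels"],cv2.COLOR_RGB2HSV); m=cv2.inRange(hsv,np.array((105,120,60)),np.array((125,255,255)))
m[:,:290]=0; m[:,360:]=0; m[:165]=0; m[260:]=0
v,u=np.nonzero(m); print(u.min(),u.max(),v.min(),v.max())
t=atz(np.median(u[v<v.min()+14]),v.min(),.0695); dsc=atz((u.min()+u.max())/2,np.mean(v[(u==u.min())|(u==u.max())]),.067)
dd=t-dsc; print("tabtip",t,"disc",dsc,"yaw",np.degrees(np.arctan2(-dd[1],-dd[0])),np.linalg.norm(dd[:2]))
E
python3 cap.py
```

```text
[0.51304288 0.20527092 0.19037452]
310 333 187 236
tabtip [0.51040154 0.20635364 0.0695    ] disc [0.54564324 0.19998091 0.067     ] yaw -10.24998810574498 0.035813263281577336
```

>>> {"op": "move_arm", "data": {"targets": [[[-2, 1, 70], [0, 0, 0.07], 0], [[-2, 1, 70], [0, 0, 0.07], 0], [[-2, 1, 70], [0, 0, 0.07], 0], [[-2, 1, 70], [0, 0, 0.07], 0], [[-2, 1, 70], [0, 0, 0.07], 0]]}}

```text
clock: 3.72
tcp_pos: [0.5167, 0.2058, 0.1221]
orientation: [0.002, 0.088, 0.996, 0.001]
wrist_force: [0.7, -0.1, -0.2]
finger_gap: 0.0429
grip_force: 0.0
```

```bash
python3 cap.py; python3 - <<'E'
from h import *
s=env.get_state(); print(s["clock"],s["tcp_pos"]); p=env.read_camera("wrist"); save(p,"pics/w2.png")
E
```

```text
[0.51672015 0.2057529  0.12210315]
305 335 208 259
tabtip [0.50906387 0.20645122 0.0695    ] disc [0.54535861 0.19980981 0.067     ] yaw -10.36957040895461 0.03689737546810017
3.775 [0.51644564 0.20569688 0.12175186]
```

View pics/w2.png

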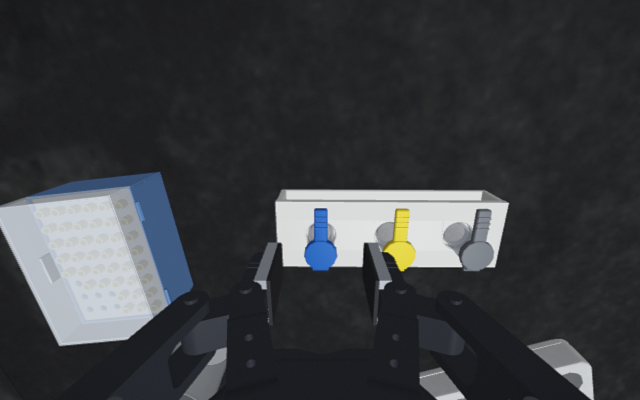

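The blue tab runs from (320,210) down to the disc at (320,255), centred between the fingers at 270 and 375. The right finger stays clear of the yellow tab at x≈400.

>>> {"op": "move_arm", "data": {"targets": [[[-1, -1, 35], [0, 0, 0], 0], [[-2, -1, 65], [0, 0, 0], 0], [[-2, -1, 65], [0, 0, 0], 0], [[-2, -1, 65], [0, 0, 0], 0], [[-2, -1, 65], [0, 0, 0], 0]]}}

```text
clock: 4.45
tcp_pos: [0.5184, 0.2044, 0.0569]
orientation: [0.001, 0.088, 0.996, 0.0]
wrist_force: [0.5, 0.2, 0.6]
finger_gap: 0.0428
grip_force: 0.0
```

>>> {"op": "move_arm", "data": {"targets": [[[0, 0, 0], [0, 0, 0], 1], [[0, 0, 0], [0, 0, 0], 1], [[0, 0, 0], [0, 0, 0], 1], [[0, 0, 0], [0, 0, 0], 1], [[0, 0, 0], [0, 0, 0], 1]], "squeeze": 20}}

```text
clock: 5.08
tcp_pos: [0.5176, 0.2041, 0.0558]
orientation: [0.0, 0.089, 0.996, 0.0]
wrist_force: [-1.1, -0.0, 5.6]
finger_gap: 0.009
grip_force: 22.4
```

Tab gripped (gap 9 mm). Swinging round the hinge now.

>>> {"op": "move_arm", "data": {"targets": [[[-2, 0, -14], [0, 0.67, 0], 1], [[-9, 0, -26], [0, 1.33, 0], 1], [[-20, 0, -35], [0, 2.0, 0], 1], [[-32, 0, -39], [0, 2.67, 0], 1], [[-46, 0, -38], [0, 3.33, 0], 1]]}}

```text
clock: 5.7
tcp_pos: [0.5609, 0.196, 0.0941]
orientation: [-0.289, 0.085, 0.953, 0.025]
wrist_force: [-4.2, 0.7, 2.1]
finger_gap: 0.0093
grip_force: 22.1
```

```bash
python3 - <<'E'
from h import *
s=env.get_state(); print(s["tcp_pos"],s["wrist_force"],s["joint_pos"])
a=np.radians(-10); x=np.array([np.cos(a),np.sin(a),0]); z=np.array([0,0,1.])
H=np.array([0.5450,0.1999,0])+.014*x+.064*z; r=rot(s)
C=np.array(s["tcp_pos"])-.010*r.apply([0,0,1])-H; print("cap deg",np.degrees(np.arctan2(C[2],-C@x)),np.linalg.norm(C), r.apply([0,0,1]))
E
```

```text
[0.56091756 0.1960347  0.09413208] [-4.22697531  0.72085031  2.14979768] [0.11834287 0.91591713 0.56932362 1.79281915 0.16206023 0.24828893]
cap deg 101.61189827689196 0.039265607534006514 [-0.54674449  0.09748121 -0.8316056 ]
```

>>> {"op": "move_arm", "data": {"targets": [[[-8, 0, -2], [0, 0, 0], 1], [[-8, 0, -2], [0, 0, 0], 1], [[-8, 0, -2], [0, 0, 0], 0.2], [[-8, 0, -2], [0, 0, 0], 0.2], [[-8, 0, -2], [0, 0, 0], 0.2]]}}

```text
clock: 6.32
tcp_pos: [0.5704, 0.1948, 0.0914]
orientation: [-0.284, 0.085, 0.955, 0.026]
wrist_force: [-0.4, 0.0, -0.0]
finger_gap: 0.0339
grip_force: 0.0
```

>>> {"op": "move_arm", "data": {"targets": [[[0, 0, -25], [0, 0, 0], 0.2], [[0, 0, -60], [0, 0, 0], 0.2], [[0, 0, -100], [0, -1, 0], 0.2], [[0, 0, -110], [0, -2, 0], 0.2], [[0, 0, -110], [0, -3.3, 0], 0.2]]}}

```text
clock: 6.95
tcp_pos: [0.6321, 0.1839, 0.1844]
orientation: [-0.017, 0.089, 0.996, 0.003]
wrist_force: [1.9, 0.3, 0.0]
finger_gap: 0.0344
grip_force: 0.0
```

```bash
python3 - <<'E'
from h import *
s=env.get_state(); print(s["tcp_pos"],s["orientation"],s["finger_gap"])
p=env.read_camera("scene"); q=env.read_camera("wrist"); save(q,"pics/w3.png")
c=p["pixels"][170:290,190:430]; cv2.imwrite("pics/s3.png",cv2.cvtColor(cv2.resize(c,None,fx=3,fy=3,interpolation=cv2.INTER_CUBIC),cv2.COLOR_RGB2BGR))
E
```

```text
[0.63214178 0.18387033 0.18441474] [-0.01681062  0.08898034  0.9958883   0.00252845] 0.03435368101075667
```

View pics/s3.png

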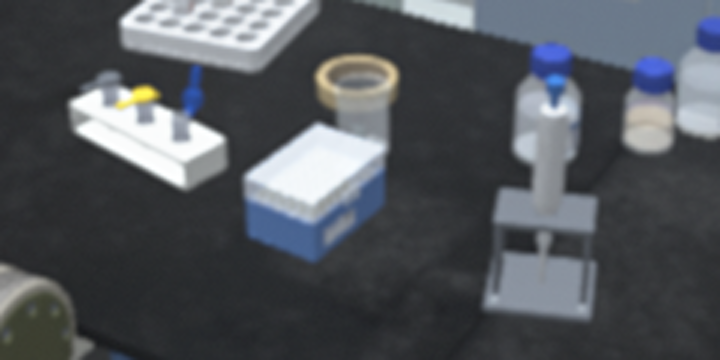

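The scene crop shows the blue cap standing open at (195,80), leaning back past upright. Grey and yellow are shut, and the pipette is still in its stand at (550,150). Moving to the pipette.

>>> {"op": "move_arm", "data": {"targets": [[[10, -60, -60], [0, 0, 0], 0], [[37, -423, -170], [0, 0, 0], -0.3], [[37, -423, -170], [0, 0, 0], -0.3], [[37, -423, -170], [0, 0, 0], -0.3], [[37, -423, -170], [0, 0, 0], -0.3]]}}

```text
clock: 7.68
tcp_pos: [0.5596, -0.0902, 0.3079]
orientation: [-0.022, 0.088, 0.996, 0.002]
wrist_force: [0.7, -0.8, -1.2]
finger_gap: 0.0558
grip_force: 0.0
```

```bash
python3 - <<'E'
from h import *
s=env.get_state()
y=np.radians(80); c,n=np.cos(y),np.sin(y)
Rt=R.from_matrix([[-n,c,0],[c,n,0],[0,0,-1.]])
print(s["tcp_pos"],s["finger_gap"],delta(s,[0.525,-0.232,0.35],Rt))
E
```

```text
[ 0.55963043 -0.09023223  0.30786273] 0.05584264319733506 (array([  11. , -145.6,  -41.7]), array([ 0.  , -0.25, -0.01]))
```

>>> {"op": "move_arm", "data": {"targets": [[[11, -146, -42], [0, -0.25, 0], -0.3], [[11, -146, -42], [0, -0.25, 0], -0.3], [[11, -146, -42], [0, -0.25, 0], -0.3], [[11, -146, -42], [0, -0.25, 0], -0.3], [[11, -146, -42], [0, -0.25, 0], -0.3]]}}

```text
clock: 8.3
tcp_pos: [0.5255, -0.2301, 0.3486]
orientation: [-0.001, 0.088, 0.996, 0.0]
wrist_force: [-0.1, -0.4, -0.0]
finger_gap: 0.0554
grip_force: 0.0
```

```bash
python3 - <<'E'
from h import *
for i in range(6): env.read_camera("top")
E
python3 w.py w4 pipette_grip pipette_tip stand tip_box_top
```

```text
[ 0.52563681 -0.22957734  0.34834477]
pipette_grip [ 0.5321 -0.232   0.1822] 0.85 [320. 184.]
tip_box_top [0.5287 0.0201 0.0711] 0.95 [500. 129.]
```

View pics/w4.png

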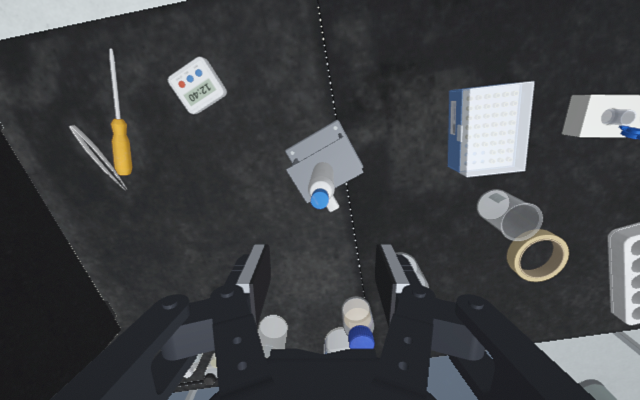

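Pipette seen from above: plunger at (320,200), a protrusion at about (333,208), stand plate turned about 30°. I'll zoom in for the handle's yaw.

```bash
python3 - <<'E'
import cv2
c=cv2.imread("pics/w4.png")[110:225,270:380]; cv2.imwrite("pics/w4z.png",cv2.resize(c,None,fx=5,fy=5,interpolation=cv2.INTER_CUBIC))
E
```

```text
(no output)
```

View pics/w4z.png

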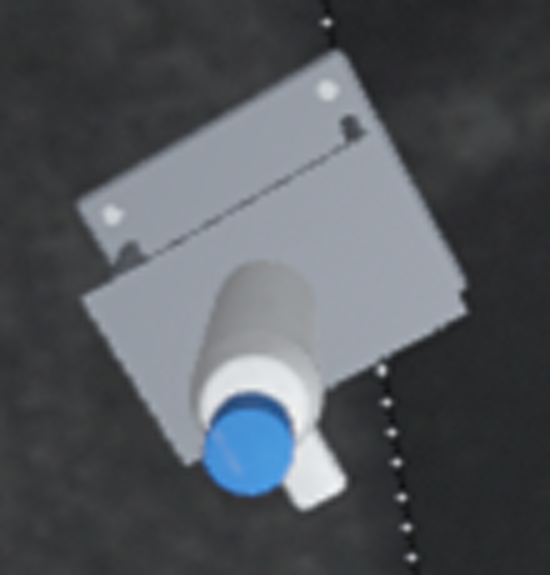

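```bash
python3 - <<'E'
import pickle; from h import *
s,p=pickle.load(open("last.pkl","rb"))
M=np.array(p["mount"]); f=200/np.tan(np.radians(p["fovy"])/2); r=rot(s)
def atz(u,v,z):
    d=np.array([(u-p["cx"])/f,-(v-p["cy"])/f,-1]); o=np.array(s["tcp_pos"])+r.apply(M[:3,3]); d=r.apply(M[:3,:3]@d); return o+d*(z-o[2])/d[2]
print("plunger",atz(320,199.5,.232),"handle top",atz(321.6,190,.203))
# stand top plate corners px -> z .092
P=[atz(270+u/5,110+v/5,.092) for u,v in [(83,298),(185,465),(467,312),(362,130)]]
print("plate",np.round(P,4),np.mean(P[0::2],0),np.mean(P[1::2],0))
t=s; s=env.get_state(); print(s["tcp_pos"],s["joint_pos"])
y=np.radians(110); c,n=np.cos(y),np.sin(y)
Rt=R.from_matrix([[-n,c,0],[c,n,0],[0,0,-1.]])
print(delta(s,[0.530,-0.234,0.27],Rt))
E
```

```text
plunger [ 0.53296792 -0.2320913   0.232     ] handle top [ 0.53298578 -0.23064524  0.203     ]
plate [[ 0.5293 -0.2789  0.092 ]
 [ 0.5819 -0.2607  0.092 ]
 [ 0.5517 -0.1757  0.092 ]
 [ 0.4977 -0.1965  0.092 ]] [ 0.54046708 -0.22732875  0.092     ] [ 0.53982221 -0.22861404  0.092     ]
[ 0.52545952 -0.23036564  0.34847658] [-5.52907262e-01  3.14005821e-01  3.31681057e-01  1.58950787e+00
 -2.97430583e-04 -3.76050869e-01]
(array([-5.2, -2.8, 78.5]), array([ 0.  , -0.01, -3.01]))
```

>>> {"op": "move_arm", "data": {"targets": [[[-3, 0, 20], [0, 0, -1], -0.3], [[-6, 0, 40], [0, 0, -2], -0.3], [[-8, 0, 70], [0, 0, -2.95], -0.3], [[-8, 0, 70], [0, 0, -2.95], -0.3], [[-8, 0, 70], [0, 0, -2.95], -0.3]]}}

```text
clock: 9.48
tcp_pos: [0.5334, -0.2321, 0.2795]
orientation: [-0.0, -0.167, 0.986, -0.0]
wrist_force: [0.4, -0.2, 1.4]
finger_gap: 0.0555
grip_force: 0.0
```

```bash
python3 - <<'E'
from h import *
for i in range(5): env.read_camera("top")
E
python3 w.py w5 pipette_grip
python3 - <<'E'
import pickle; from h import *
s,p=pickle.load(open("last.pkl","rb"))
M=np.array(p["mount"]); f=200/np.tan(np.radians(p["fovy"])/2); r=rot(s)
def atz(u,v,z):
    d=np.array([(u-p["cx"])/f,-(v-p["cy"])/f,-1]); o=np.array(s["tcp_pos"])+r.apply(M[:3,3]); d=r.apply(M[:3,:3]@d); return o+d*(z-o[2])/d[2]
hsv=cv2.cvtColor(p["pixels"],cv2.COLOR_RGB2HSV); m=cv2.inRange(hsv,np.array((95,110,60)),np.array((125,255,255))); m[:,:270]=0;m[:,370:]=0
n,l,st,c=cv2.connectedComponentsWithStats(m); 
for i in range(1,n):
    if st[i,4]>60: print(st[i],c[i],atz(*c[i],.232))
y=np.radians(109); 
Rt=R.from_matrix([[-np.sin(y),np.cos(y),0],[np.cos(y),np.sin(y),0],[0,0,-1.]])
print(delta(s,[0.533,-0.2315,0.17],Rt))
E
```

```text
[ 0.53361299 -0.23227529  0.27958709]
pipette_grip [ 0.5314 -0.2341  0.1806] 0.77 [320. 194.]
[308 204  26  27 534] [320.76217228 217.47752809] [ 0.53163693 -0.23330453  0.232     ]
[322 343  27  11 178] [334.04494382 347.86516854] [ 0.63586936 -0.18570375  0.232     ]
(array([  0.4,   1. , 109.6]), array([-0.01,  0.  ,  0.03]))
```

View pics/w5.png

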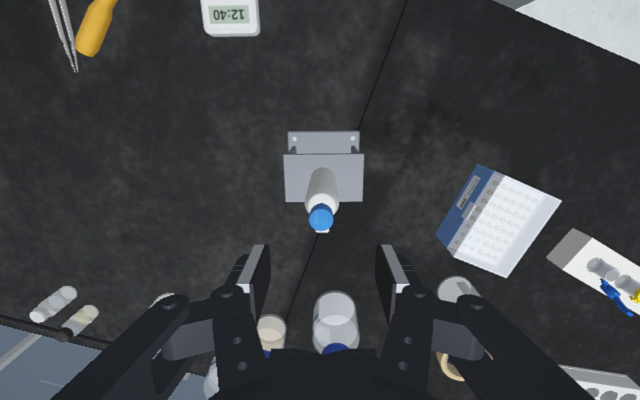

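The stand is now square in the view, with the plunger at (321,217) midway between the fingers and the hook pointing away from them. I'll go down and grip.

>>> {"op": "move_arm", "data": {"targets": [[[1, 0, 30], [0, 0, 0], -0.3], [[1, 0, 65], [0, 0, 0], -0.3], [[1, 0, 95], [0, 0, 0], -0.3], [[1, 0, 109], [0, 0, 0], -0.3], [[1, 0, 109], [0, 0, 0], -0.3]]}}

```text
clock: 10.45
tcp_pos: [0.5318, -0.2321, 0.169]
orientation: [-0.001, -0.168, 0.986, 0.001]
wrist_force: [-0.1, -0.2, -0.7]
finger_gap: 0.0556
grip_force: 0.0
```

>>> {"op": "move_arm", "data": {"targets": [[[0, 0, 0], [0, 0, 0], -0.3], [[0, 0, 0], [0, 0, 0], 0.2], [[0, 0, 0], [0, 0, 0], 0.5], [[0, 0, 0], [0, 0, 0], 1], [[0, 0, 0], [0, 0, 0], 1]], "squeeze": 50}}

```text
clock: 11.08
tcp_pos: [0.5327, -0.2325, 0.1706]
orientation: [0.0, -0.168, 0.986, -0.0]
wrist_force: [-1.0, 0.4, 5.5]
finger_gap: 0.0272
grip_force: 50.5
```

>>> {"op": "move_arm", "data": {"targets": [[[0, 0, 0], [0, 0, 0], 1], [[0, 0, 0], [0, 0, 0], 1]]}}

```text
clock: 11.32
tcp_pos: [0.5327, -0.2325, 0.1706]
orientation: [0.0, -0.168, 0.986, -0.0]
wrist_force: [-1.0, 1.2, 6.3]
finger_gap: 0.027
grip_force: 50.5
```

>>> {"op": "move_arm", "data": {"targets": [[[1, 0, -12], [0, 0, 0], 1], [[1, 0, -25], [0, 0, 0], 1], [[2, 0, -38], [0, 0, 0], 1], [[2, 0, -51], [0, 0, 0], 1], [[2, 0, -51], [0, 0, 0], 1]]}}

```text
clock: 11.95
tcp_pos: [0.5308, -0.2335, 0.2221]
orientation: [0.0, -0.168, 0.986, -0.001]
wrist_force: [-0.0, 0.2, -1.1]
finger_gap: 0.0275
grip_force: 49.9
```

>>> {"op": "move_arm", "data": {"targets": [[[1, 0, -15], [0, 0, 0], 1], [[1, 0, -30], [0, 0, 0], 1], [[2, 0, -45], [0, 0, 0], 1], [[2, 0, -60], [0, 0, 0], 1], [[2, 0, -60], [0, 0, 0], 1]]}}

```text
clock: 12.58
tcp_pos: [0.5292, -0.2341, 0.2823]
orientation: [0.001, -0.168, 0.986, -0.001]
wrist_force: [0.7, -0.5, -1.0]
finger_gap: 0.0273
grip_force: 49.9
```

```bash
python3 - <<'E'
from h import *
for i in range(3): p=env.read_camera("scene")
s=env.get_state(); print(s["clock"],s["tcp_pos"],s["wrist_force"],s["grip_force"],s["finger_gap"])
for c in ["scene","top"]:
    p=env.read_camera(c)
    for t in ["pipette_tip","pipette_grip","pipette"]:
        for r in env.landmark_of(t,p)[:2]: print(c,t,np.round(r["centre"],4),round(r["confidence"],2))
    if c=="scene": cv2.imwrite("pics/s6.png",cv2.cvtColor(cv2.resize(p["pixels"][150:300,290:450],None,fx=4,fy=4,interpolation=cv2.INTER_CUBIC),cv2.COLOR_RGB2BGR))
E
```

```text
12.725 [ 0.52834312 -0.23353047  0.27998786] [-0.21629319 -0.03053132 -1.8764666 ] 49.914674162864685 0.027212850838009898
scene pipette_tip [ 0.5309 -0.2319  0.1215] 0.86
scene pipette_tip [0.5654 0.315  0.0064] 0.31
scene pipette_grip [ 0.5286 -0.2401  0.2907] 0.75
scene pipette [ 0.5577 -0.2218  0.2286] 0.78
scene pipette [0.5577 0.2561 0.001 ] 0.28
top pipette_tip [ 0.5384 -0.2318  0.1181] 0.6
top pipette_grip [ 0.5303 -0.2302  0.2929] 0.62
top pipette [ 0.5628 -0.225   0.231 ] 0.66
```

View pics/s6.png

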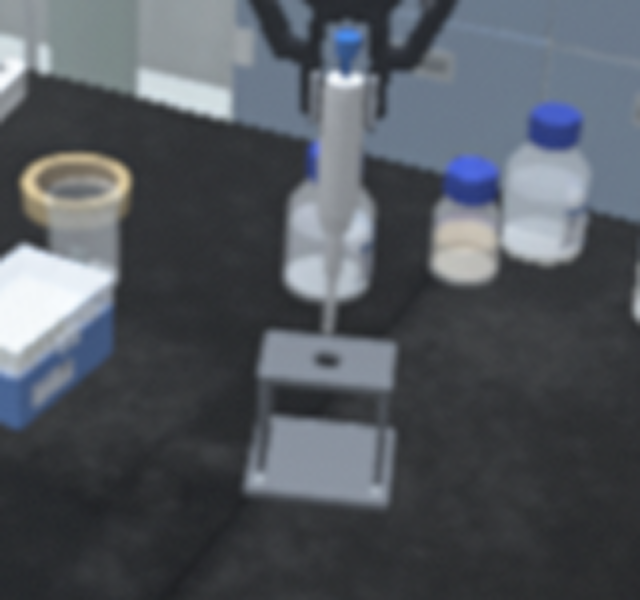

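The scene crop shows the pipette out of the stand, tip at (328,330) above the hole, held upright. I'll carry it over the box in moderate steps.

>>> {"op": "move_arm", "data": {"targets": [[[-11, 28, 0], [0, 0, 0], 1], [[-25, 68, 0], [0, 0, 0], 1], [[-40, 108, 0], [0, 0, 0], 1], [[-55, 148, 0], [0, 0, 0], 1], [[-70, 188, 0], [0, 0, 0], 1]]}}

```text
clock: 13.75
tcp_pos: [0.5322, -0.0318, 0.2806]
orientation: [-0.0, -0.168, 0.986, 0.0]
wrist_force: [0.5, 0.7, -0.9]
finger_gap: 0.0271
grip_force: 49.9
```

>>> {"op": "move_arm", "data": {"targets": [[[-14, 37, 0], [0, 0, 0], 1], [[-28, 74, 0], [0, 0, 0], 1], [[-42, 111, 0], [0, 0, 0], 1], [[-56, 148, 0], [0, 0, 0], 1], [[-68, 180, 0], [0, 0, 0], 1]]}}

```text
clock: 14.38
tcp_pos: [0.5367, 0.1608, 0.2806]
orientation: [-0.0, -0.168, 0.986, 0.0]
wrist_force: [0.4, -0.5, -0.9]
finger_gap: 0.0275
grip_force: 49.9
```

>>> {"op": "move_arm", "data": {"targets": [[[-9, 24, 0], [0, 0, 0], 1], [[-12, 34, 0], [0, 0, 0], 1], [[-13, 37, 0], [0, 0, 0], 1], [[-13, 37, 0], [0, 0, 0], 1], [[-13, 37, 0], [0, 0, 0], 1]]}}

```text
clock: 15.0
tcp_pos: [0.537, 0.1976, 0.2807]
orientation: [-0.0, -0.167, 0.986, 0.0]
wrist_force: [0.7, 0.3, -0.7]
finger_gap: 0.027
grip_force: 49.8
```

```bash
cat > f.py <<'E'
from h import *
import sys
for i in range(10): env.read_camera("wrist")
s=env.get_state(); print(s["clock"],s["tcp_pos"],s["wrist_force"],s["grip_force"],rot(s).apply([0,0,1]))
for c in ["scene","top"]:
    p=env.read_camera(c); save(p,f"pics/{sys.argv[1]}_{c}.png")
    for t in ["pipette_tip","pipette_grip","pipette","blue_mouth","blue_hinge","blue_tab"]:
        for r in env.landmark_of(t,p)[:1]: print(c,t,np.round(r["centre"],4),round(r["confidence"],2),np.round(proj(r["centre"],p)))
    m=np.array([.5450,.1999,.064]); print("mouth px",np.round(proj(m,p),1))
E
python3 f.py f1
```

```text
15.5 [0.53684775 0.19848172 0.28063125] [-0.40171437 -0.24214586 -0.8225155 ] 49.83100891113281 [-8.72308701e-04  3.08138074e-04 -9.99999572e-01]
scene pipette_tip [0.5423 0.2011 0.1188] 0.64 [246. 193.]
scene pipette_grip [0.5327 0.1961 0.2905] 0.78 [241. 143.]
scene pipette [0.568  0.2099 0.2259] 0.69 [246. 158.]
scene blue_mouth [0.5491 0.1973 0.0628] 0.45 [250. 207.]
scene blue_hinge [0.5677 0.2114 0.2307] 0.7 [246. 156.]
scene blue_tab [0.5715 0.1903 0.1016] 0.6 [255. 194.]
mouth px [248.3 207.4]
top pipette_tip [0.5468 0.2025 0.117 ] 0.61 [237. 242.]
top pipette_grip [0.5365 0.1987 0.2927] 0.61 [218. 237.]
top pipette [0.5695 0.2084 0.2324] 0.44 [221. 225.]
top blue_mouth [0.5434 0.191  0.0622] 0.62 [246. 246.]
top blue_hinge [0.5566 0.1912 0.0629] 0.71 [246. 240.]
top blue_tab [0.5749 0.1945 0.0991] 0.45 [241. 231.]
mouth px [242.4 245.2]
```

>>> {"op": "move_arm", "data": {"targets": [[[0, -1, 12], [0, 0, 0], 1], [[0, -1, 24], [0, 0, 0], 1], [[0, -1, 36], [0, 0, 0], 1], [[0, -1, 42], [0, 0, 0], 1], [[0, -1, 42], [0, 0, 0], 1]]}}

```text
clock: 16.82
tcp_pos: [0.5367, 0.1975, 0.2378]
orientation: [-0.001, -0.168, 0.986, 0.0]
wrist_force: [-0.2, 0.8, -0.1]
finger_gap: 0.027
grip_force: 49.8
```

```bash
python3 f.py f2; python3 w.py w7 pipette_tip blue_mouth blue_tab blue_hinge pipette_grip; python3 - <<'E'
import cv2,numpy as np
def c(n,x0,y0,w,h,k): return cv2.resize(cv2.imread(f"pics/{n}.png")[y0:y0+h,x0:x0+w],(w*k,h*k),interpolation=cv2.INTER_CUBIC)
a=c("w7",220,120,200,150,4)   # 800x600 -> too large; scale
a=cv2.resize(cv2.imread("pics/w7.png")[100:300,220:420],(600,600),interpolation=cv2.INTER_CUBIC)
b=cv2.resize(cv2.imread("pics/f2_scene.png")[185:225,228:268+0],(200,200),interpolation=cv2.INTER_CUBIC)
d=cv2.resize(cv2.imread("pics/f2_top.png")[225:265,222:262],(200,200),interpolation=cv2.INTER_CUBIC)
cv2.imwrite("pics/comp.png",np.hstack([a,np.vstack([b,d,np.zeros((200,200,3),np.uint8)])]))
E
```

```text
17.325 [0.53719165 0.19759276 0.23876526] [ 0.33755967 -0.39891797 -0.44361966] 49.82981085777283 [-6.48238179e-04  3.52204059e-04 -9.99999728e-01]
scene pipette_tip [0.5417 0.1993 0.0796] 0.86 [247. 204.]
scene pipette_grip [0.5386 0.1935 0.2506] 0.85 [244. 155.]
scene pipette [0.5693 0.209  0.1876] 0.62 [248. 169.]
scene blue_mouth [0.5493 0.1974 0.0663] 0.46 [250. 206.]
scene blue_hinge [0.558  0.1974 0.0638] 0.56 [251. 206.]
scene blue_tab [0.5705 0.1917 0.1007] 0.43 [254. 195.]
mouth px [248.3 207.4]
top pipette_tip [0.547  0.1991 0.0773] 0.67 [242. 244.]
top pipette_grip [0.5611 0.2566 0.0057] 0.48 [225. 244.]
top pipette [0.5682 0.2101 0.1906] 0.39 [225. 229.]
top blue_mouth [0.5607 0.2549 0.0023] 0.56 [226. 244.]
top blue_hinge [0.5612 0.1938 0.0659] 0.43 [244. 238.]
top blue_tab [0.575  0.1954 0.0992] 0.43 [241. 231.]
mouth px [242.4 245.2]
[0.53709549 0.197571   0.23859169]
pipette_tip [0.5444 0.2028 0.074 ] 0.9 [324. 185.]
blue_mouth [0.5409 0.2022 0.0668] 0.61 [324. 180.]
blue_tab [0.5725 0.1935 0.0993] 0.7 [306. 214.]
blue_hinge [0.5581 0.1958 0.0604] 0.92 [314. 191.]
pipette_grip [0.5364 0.1971 0.2471] 0.88 [320. 262.]
pipette_grip [0.5736 0.1909 0.0971] 0.39 [304. 214.]
```

View pics/comp.png

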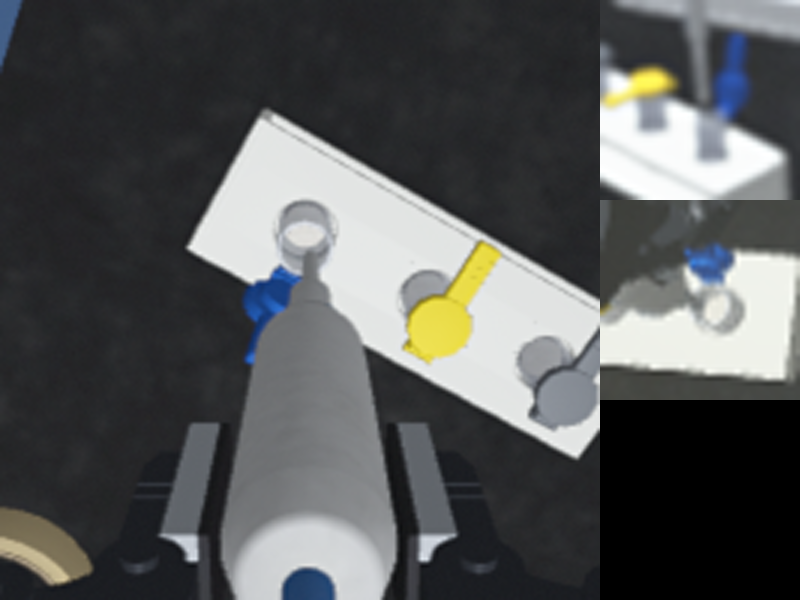

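```bash
python3 - <<'E'
import pickle; from h import *
s,p=pickle.load(open("last.pkl","rb"))
M=np.array(p["mount"]); f=200/np.tan(np.radians(p["fovy"])/2); r=rot(s)
def atz(u,v,z):
    d=np.array([(u-p["cx"])/f,-(v-p["cy"])/f,-1]); o=np.array(s["tcp_pos"])+r.apply(M[:3,3]); d=r.apply(M[:3,:3]@d); return o+d*(z-o[2])/d[2]
def px(P):
    c=M[:3,:3].T@(r.inv().apply(np.array(P)-s["tcp_pos"])-M[:3,3]); return np.array([p["cx"]+f*c[0]/-c[2], p["cy"]-f*c[1]/-c[2]])
for n,P in [("mouth",[.545,.1999,.064]),("foot",[.545,.1999,.004]),("racktop",[.545,.1999,.036])]:
    a=np.array([px(np.array(P)+[.011*np.cos(t),.011*np.sin(t),0]) for t in np.linspace(0,6.28,40)])
    print(n,(px(P)-[220,100])*3,((a.min(0)-[220,100])*3).round(),((a.max(0)-[220,100])*3).round())
for z in (.074,.077,.08): print("tip",z,atz(220+310/3,100+250/3,z))
# edges of tube, printed numerically: gray rows through crop column 285..330
g=cv2.cvtColor(p["pixels"],cv2.COLOR_RGB2GRAY); print(g[162:196,308:338:2])
E
```

```text
mouth [303.44653946 247.22347291] [274. 218.] [333. 276.]
foot [303.90173014 209.76916173] [278. 185.] [329. 234.]
racktop [303.67711495 228.2511027 ] [276. 201.] [331. 255.]
tip 0.074 [0.54254304 0.20155863 0.074     ]
tip 0.077 [0.54174449 0.2012664  0.077     ]
tip 0.08 [0.54094593 0.20097417 0.08      ]
[[229 229 229 229 230 229 228 228 228 228 227 228 227 227 227]
 [229 229 229 230 230 230 230 228 228 228 228 227 227 227 227]
 [229 230 229 229 230 230 230 230 228 228 228 227 227 227 227]
 [229 230 229 230 230 231 230 230 230 229 228 227 227 227 227]
 [230 230 229 230 231 222 197 196 215 229 229 228 227 227 227]
 [230 230 230 231 217 138 128 131 145 201 229 228 228 227 227]
 [230 230 230 220 138 119 137 145 135 147 212 230 227 227 227]
 [230 230 229 187 114 152 159 162 160 135 173 229 229 227 227]
 [229 230 224 156 135 156 160 163 165 157 155 218 231 228 227]
 [230 230 217 152 149 155 158 160 162 162 149 201 230 230 228]
 [230 230 214 147 153 153 155 159 160 163 154 199 228 230 229]
 [230 229 218 152 153 157 168 174 163 164 161 201 218 230 230]
 [230 227 219 150 164 193 214 216 1
[... 651 characters left out ...]
1 231]
 [229 229 219 171 150 136 134 108 119 124 161 223 232 231 231]
 [228 229 227 192 163 151 136 108 120 145 172 220 231 231 231]
 [228 230 227 210 169 165 152 108 120 150 194 228 231 231 231]
 [229 230 194 191 183 165 157 108 119 156 219 231 231 231 231]
 [229 223 123 117 198 170 148 108 118 179 227 232 231 231 231]
 [230 194  72 104 160 194 161 108 117 192 232 231 231 231 231]
 [232 146  83  74 107 156 152 108 117 184 233 231 231 231 231]
 [228 102  85  80  82 102  96 104 117 181 234 232 231 231 231]
 [134  59  60  64  80  81 108 109 113 154 230 232 232 231 231]
 [ 59  56  58  57  66  95 108 110 116 122 195 231 232 232 232]
 [ 55  59  58  58  62 106 108 112 118 120 146 229 230 232 232]]
```

The composite shows the tip at wrist pixel (323,183), just above the blue tube's mouth (rim centre about (322,181)). The blue cap is open behind it and the other caps are shut. The tip sits 1–2 mm towards the robot, so I'll trim that and settle.

>>> {"op": "move_arm", "data": {"targets": [[[-1.3, -1.2, 1], [0, 0, 0], 1], [[-1.3, -1.2, 2], [0, 0, 0], 1], [[-1.3, -1.2, 2], [0, 0, 0], 1], [[-1.3, -1.2, 2], [0, 0, 0], 1], [[-1.3, -1.2, 2], [0, 0, 0], 1]]}}

```text
clock: 18.95
tcp_pos: [0.5387, 0.1969, 0.2366]
orientation: [-0.0, -0.168, 0.986, 0.0]
wrist_force: [-0.1, -0.1, -0.9]
finger_gap: 0.0275
grip_force: 49.8
```

```bash
python3 - <<'E'
from h import *
T=[]
for i in range(8):
    for c in ["wrist","scene","top"]:
        p=env.read_camera(c)
        r=env.landmark_of("pipette_tip",p)
        if r and r[0]["confidence"]>.5 and abs(r[0]["centre"][0]-.545)<.015 and abs(r[0]["centre"][1]-.2)<.015: T.append((c,r[0]["centre"]))
for c in ["wrist","scene","top"]:
    a=np.array([t for k,t in T if k==c]); print(c,len(a),a.mean(0).round(4) if len(a) else "",a.std(0).round(4) if len(a) else "")
s=env.get_state(); print(s["clock"],s["tcp_pos"],s["grip_force"],np.abs(s["qvel"]).max())
E
```

```text
wrist 7 [0.5479 0.2004 0.0736] [0.0012 0.0014 0.0023]
scene 8 [0.5437 0.1983 0.0776] [0.0013 0.0018 0.0015]
top 7 [0.5488 0.1992 0.0737] [0.0012 0.0009 0.0014]
21.35 [0.53875694 0.19684691 0.23659496] 49.8307603597641 0.001427467741883166
```

```bash
python3 -c "
from workcell import env
print(env.hand_in())"
```

```text
the job is handed in; nothing more can be done
None
```

I handed the job in with the blue cap flipped open to about 110° and the pipette held still and upright over the blue tube; hand-in gave no verdict, but by my measurements the tip is about 11 mm above the mouth and within about 2 mm of its centre.

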